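# Function-test the shaker's latching stop button

### The arm

A 6-joint arm with a two-finger parallel gripper is mounted at the origin on the work surface. World frame = base frame: x ahead of the robot, y to its left, z up, the work surface at z = 0. Lengths are in m, angles in rad, forces in N, time in s.
With the tool pointing down it reaches from about 0.3 to 0.775 m from the base axis. Payload 14.6 kg.
Tool frame: the origin (TCP) lies on the centre line of the jaws, within the pads' length; the fingertips stand 25 mm ahead of it and the grasp point (between the pads) lies 6 mm ahead of it (ctrl.tip_reach is the distance from the TCP to the fingertips, in m); z points along the fingers, y is the line along which they close (so a half turn about z gives the same grasp; the last joint's range is limited). The gripper opens to 94 mm and grips with 3 to 60 N. Pads are 16 mm wide; open, the fingers measure 119 mm over their backs; the gripper's body (75 mm by 177 mm) begins 78 mm behind the grasp point.
Start: joints at [-1.325, 0.3, 1.521, -0, 1.321, -0.067], TCP at [0.169, -0.523, 0.23] pointing down, gripper open.
Joint ranges: [-3.03, 3.03], [-0.79, 2.21], [0.23, 2.52], [-1.04, 4.18], [0, 3.07], [-2.55, 2.55]. Speed limits (rad/s): [2.22, 2.22, 2.57, 3.14, 3.14, 3.14].

### API

Orientations are given as [roll, pitch, yaw] about the fixed x, y, z axes, in that order (R = Rz(yaw) Ry(pitch) Rx(roll)).
In Python, from station import ctrl gives the robot as it stands. The module is installed in compiled form; this text tells all that it offers.
- The arm moves only by the tool apply_moves, never from a script. Its argument "deltas" is a list of rows, each a list of 7 numbers: the closure in counts, from 0 (fully open) to 255 (shut), then the shift along the world's x, y, z in cm, then the turn, a rotation vector about the world's x, y, z in rad. In form: [[jaw, tx, ty, tz, ax, ay, az], ...]. A call has 1 to 10 rows; each row shifts and turns the commanded pose from where the row before left it; what a row does not reach is not made up. A row lasts 1/10 s, in which the tool goes at most 50 mm and 8.59 degrees, less where a joint would pass 70% of its speed; a pose out of reach is approached as far as the arm can. A call with a gripper value outside its range is refused whole. The fingers move at their own pace and stop on an object; "grip_force" is the grip in N (left out, the last holds). Time passes only in rows, so rows that do not move let the fingers close. It gives the time, the measured TCP pose, the force, the opening and the grip force at its end, in the units of the state.
- ctrl.get_obs(): the state, without advancing time (a new reading comes with each control period).
- ctrl.camera(name): name is "scene" or "side" or "wrist"; returns a dict with "img" (420x560x3 uint8, red, green, blue), "K" (3x3 intrinsics, pixels), "pose" (4x4, takes a point from camera to world coordinates); the wrist camera has in their place "hand_eye" (4x4, takes a point from camera to tool coordinates, whose origin is the TCP and whose axes are the flange's). Camera axes: x right, y up, looking along -z (the intrinsics and any distortion apply to the point x, -y, -z); pixel columns grow to the right and rows downward; lengths in m; the calibration is good to about 2 mm. A picture is of the moment at which its call begins: read the wrist's pose just before it. There is no depth.
- ctrl.hand_in(): hands the job in; it is judged then, once.
The state is a dict: "time_s": time; "qpos": joint angles; "joint_vel": joint speeds; "tau": joint torques, N m; "ee_pos": TCP position; "eef_rot": TCP orientation; "force": force on the tool from outside, world axes, zero at the start; "moment": the same for the moment, N m; "grip_width": finger opening in m; "grip_force": force on a finger pad.
Only numpy, scipy, OpenCV 4.12 (cv2) and the standard library are available. Lean on these libraries where they do the work, as an engineer would, in place of code of your own. Each camera call takes 0.05 s, during which the arm holds its last target. There are 200 camera calls.

### The job

Test the lab shaker's mushroom stop button with the fingers, without pinching it: press the mushroom fully in until it latches, and take the fingers off so that it is seen to stay down by itself. Then push one of its ears sideways to twist the head clockwise (seen from above) until it springs back out, and leave it untouched, standing fully out and turned back to rest. Leave the flat start button on the same box unpressed, and do not move the jar, tub, vial and tube rack standing around.

Things in the scene. Friction and masses are not known exactly. Their poses are not given: they have to be found in the camera images.
- station: the start/stop station, a grey metal box fixed to the bench, 110 (x) x 185 (y) x 55 mm high. Origin: on the bench surface straight below the axis of the mushroom stop button (the box reaches from y = -60 to y = +125 mm and x = -55 to +55 mm in this frame); z up
- stop_top (a point): centre of the top of the mushroom stop head, 95 mm above the bench when out; moves with the head. The head is a dome, 42 mm diameter, 22 mm high, with two straight ears on opposite sides along this frame's x axis, 88 mm end to end, each 12 mm wide and 14 mm high, tops 6 mm and undersides 20 mm below this point. Below: a 22 mm stem and a 40 mm collar rising 7 mm above the box
- ear (a point): middle of the outer end face of the ear that points to the station's -x side at rest, 44 mm from the head's axis, 13 mm lower than stop_top; moves with the head. The ears' undersides are 20 mm above the box when out, 10 mm when latched
- stop (a joint): how far the head is pressed in (m): 0 fully out, 0.010 at its stop. An over-centre spring: it takes about 6 N to start and less further down; past 0.006 it snaps on down by itself and stays latched at 0.010 when let go; let go sooner, it springs back out. A force stop for pressing should be set well above 6 N, such as 15 N
- twist (a joint): how far the head is twisted clockwise seen from above (rad): 0 at rest, at most 0.9. A light spring (up to 0.07 N m) turns it back to 0 when let go. When latched, twisting lifts the head, 9 mm per rad, and between 0.5 and 0.7 rad it springs out (0.8 makes sure); an ear needs 2 to 5 N. Clockwise carries the -x ear towards the station's +y and the +x ear towards its -y
- start_top (a point): top centre of the flat start button, on the same box 88 mm from the stop head's axis on the station's +y side, 28 mm diameter in a 44 mm round housing, its top 22 mm above the box; to be left unpressed
- amber: amber glass jar, 62 mm diameter, 130 mm high, standing loose; origin at the centre of its underside
- vial: small glass vial with white cap, 28 mm diameter, 52 mm high, standing loose; origin at the centre of its underside
- rack: blue block rack for tubes with 15 holes, 75 x 115 x 45 mm high, loose; origin at the centre of its underside
- tub: white plastic tub with blue cap, 52 mm diameter, 70 mm high, standing loose; origin at the centre of its underside
- start (a joint): how far the flat start button is pressed (m), 0 untouched, at most 0.006
Not all that is in view belongs to the job. Of the things shaped like the station, the grey one is meant. There is more than one size of the vial; the one meant has the size given above.

How it is judged:
By the outcome, as a careful person would: the job done as asked, in the order asked, and still so for the second after the job is handed in, with the robot touching nothing.
It also fails if it takes over 48 s, if anything falls off the work surface, if the arm or the gripper's body presses on something with over 40 N, if the wrist force passes 120 N, or if a joint passes its speed limit or range.

## Working session

There is one attempt and no reset: what is moved stays moved. The work goes in short steps, Python scripts to look and compute and a tool call to move; the robot and the scene stay as the last step left them, time stands still between calls to the robot, and variables do not carry over. Pictures are saved under pics/ and viewed, at most 10 in all, crops included, and the job is handed in when it is done.

Besides the shell and the picture viewer there is one more tool, called after "Call:" as name([rows], argument=value, ...), one row to a line, values as JSON. apply_moves: Moves the arm, as the interface text tells. Its arguments: {"type":"object","properties":{"deltas":{"type":"array"},"grip_force":{"type":"number"}},"required":["deltas"]}

```bash
mkdir -p pics; python3 - <<'E'
from station import ctrl
import cv2,numpy as np
a=[]
for n in ["scene","side"]:
    c=ctrl.camera(n); cv2.imwrite(f"pics/{n}.png",c["img"][:,:,::-1]); print(n,c["K"].round(1).tolist(),c["pose"].round(4).tolist(),[k for k in c])
o=ctrl.get_obs();print(o)
E
```

```text
scene [[443.1, 0.0, 272.0], [0.0, 443.1, 208.7], [0.0, 0.0, 1.0]] [[-0.8466, -0.4292, 0.3146, 0.8712], [0.5319, -0.7002, 0.4762, 0.6019], [0.0159, 0.5705, 0.8211, 1.0143], [0.0, 0.0, 0.0, 1.0]] ['img', 'K', 'pose']
side [[462.8, 0.0, 285.8], [0.0, 462.8, 214.0], [0.0, 0.0, 1.0]] [[0.9777, 0.1294, -0.1654, 0.3881], [-0.21, 0.6131, -0.7616, -0.652], [0.0029, 0.7793, 0.6266, 0.6885], [0.0, 0.0, 0.0, 1.0]] ['img', 'K', 'pose']
{'time_s': 0.1, 'qpos': array([-1.32460619e+00,  3.00440468e-01,  1.52151128e+00, -3.84832963e-06,
        1.32069756e+00, -6.66290094e-02]), 'joint_vel': array([-0.00106194, -0.00134529, -0.0031333 , -0.00103047, -0.00196386,
       -0.00030682]), 'tau': array([ 4.39699750e-05, -5.32644546e+01, -3.53284585e+01,  7.09307310e-02,
        2.34470156e-02, -5.96425139e-05]), 'ee_pos': array([ 0.16918895, -0.52311389,  0.22993264]), 'eef_rot': array([-3.14053809e+00, -6.66328615e-05,  3.12820066e-01]), 'force': array([ 0.24357189, -0.37319732, -0.50637141]), 'moment': array([ 0.01083163,  0.03016133, -0.00949669]), 'grip_force': 0.0, 'grip_width': 0.09413196281324676}
```

View pics/scene.png

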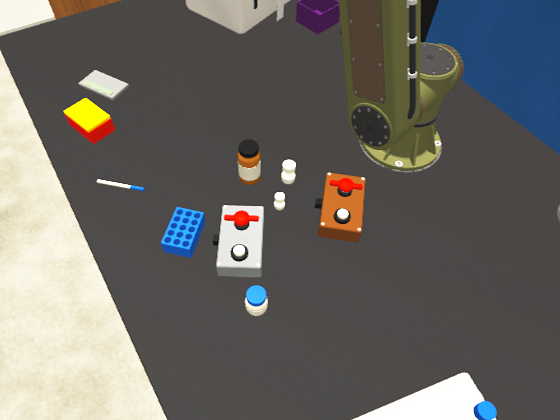

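View pics/side.png

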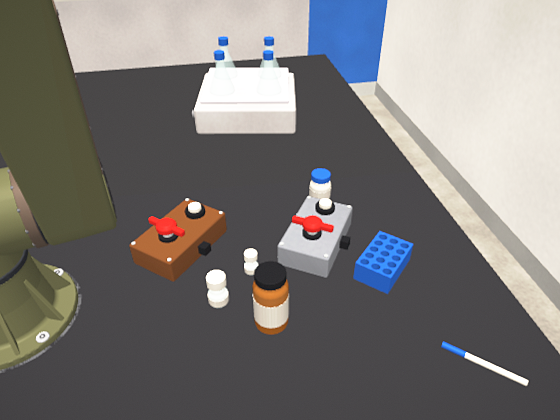

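The scene view shows two stations: the grey one at scene (241,240) / side (315,235) and a brown one at scene (343,205) / side (180,235). The grey one is meant. Its red head is at scene (241,218) and side (312,225), its start button at scene (239,252) and side (325,205), and the jar, vials and rack stand nearby.

```bash
cat > h.py <<'E'
import numpy as np,cv2
def ray(c,uv):
    K=c["K"];d=np.array([(uv[0]-K[0,2])/K[0,0],-(uv[1]-K[1,2])/K[1,1],-1.]);P=c["pose"]
    d=P[:3,:3]@d;return P[:3,3],d/np.linalg.norm(d)
def plane(c,uv,z):
    o,d=ray(c,uv);return o+d*(z-o[2])/d[2]
def tri(c1,u1,c2,u2):
    A=np.zeros((3,3));b=np.zeros(3);R=[ray(c1,u1),ray(c2,u2)]
    for o,d in R:
        M=np.eye(3)-np.outer(d,d);A+=M;b+=M@o
    p=np.linalg.solve(A,b);return p,[np.linalg.norm((np.eye(3)-np.outer(d,d))@(p-o))*1e3 for o,d in R]
def red(img):
    i=img.astype(int);return ((i[:,:,0]>110)&(i[:,:,1]<60)&(i[:,:,2]<60)).astype(np.uint8)
def blob(m,x0,y0,x1,y1):
    k=np.zeros_like(m);k[y0:y1,x0:x1]=m[y0:y1,x0:x1]
    n,l,s,c=cv2.connectedComponentsWithStats(k);j=1+np.argmax(s[1:,4]);return (l==j),c[j],s[j]
def ends(mk):
    y,x=np.nonzero(mk);p=np.c_[x,y].astype(float);r=cv2.minAreaRect(p.astype(np.float32))
    m=p.mean(0);w,v=np.linalg.eigh(np.cov(p.T));t=(p-m)@v[:,1]
    return [p[t<t.min()+3].mean(0),p[t>t.max()-3].mean(0)]
E
python3 - <<'E'
from station import ctrl
from h import *
S=ctrl.camera("scene");D=ctrl.camera("side")
m,c,s=blob(red(S["img"]),210,195,270,240);m2,c2,s2=blob(red(D["img"]),280,200,345,250)
print("red",c,s,c2,s2,tri(S,c,D,c2))
e=sorted(ends(m),key=lambda p:p[0]);e2=sorted(ends(m2),key=lambda p:-p[0])
for a,b in zip(e,e2): print("ear",a,b,tri(S,a,D,b))
w=lambda i:(i.min(2)>200).astype(np.uint8)
m,c,s=blob(w(S["img"]),228,238,250,258);m2,c2,s2=blob(w(D["img"]),312,196,336,216)
print("start",c,s,c2,s2,tri(S,c,D,c2))
A=S["img"][190:320,150:310,::-1];B=D["img"][160:300,230:420,::-1]
A=cv2.resize(A,None,fx=3.2,fy=3.2);B=cv2.resize(B,None,fx=2.95,fy=2.95)
h=min(len(A),len(B));A=cv2.resize(A,(390,400));B=cv2.resize(B,(410,400));cv2.imwrite("pics/crop.png",np.hstack([A,B]))
for n,cc,uv,z in [("vial",S,(279,205),0.0),("tub",S,(256,295),.07),("amber",S,(248,147),.13),("bigvial",S,(289,180),0)]: print(n,plane(cc,uv,z).round(3))
E
```

```text
red [241.05494505 218.05128205] [225 211  33  15 273] [312.10447761 223.74925373] [292 216  41  16 335] (array([0.59498601, 0.04419324, 0.08078207]), [np.float64(0.5824126058144602), np.float64(0.5824126058143697)])
ear [226.125 216.875] [330.78947368 228.47368421] (array([0.62669831, 0.02154613, 0.08165752]), [np.float64(0.6042908598255028), np.float64(0.6042908598255442)])
ear [255.8        218.26666667] [293.25   219.0625] (array([0.56206937, 0.06508783, 0.08152988]), [np.float64(2.3937239286728875), np.float64(2.3937239286727605)])
start [238.01860465 243.71627907] [228 238  22  20 215] [325.02702703 202.64864865] [319 198  13  11 111] (array([0.63932045, 0.10576691, 0.08206018]), [np.float64(0.07398143874091266), np.float64(0.07398143874085764)])
vial [0.459 0.013 0.   ]
tub [0.668 0.238 0.07 ]
amber [ 0.48  -0.116  0.13 ]
bigvial [ 0.386 -0.047  0.   ]
```

View pics/crop.png

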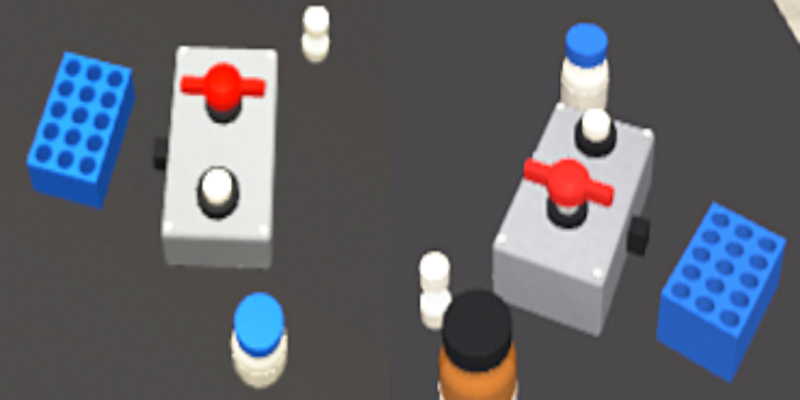

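The crop confirms the grey station. It shows the red two-eared mushroom, the white start button on its +y side, the rack to its right and the small vial to its left. The head axis measures about (0.595, 0.044), and with the head out the ears' z of 0.082 matches the expected 0.082. Station yaw is about -0.6. I'll close the fingers and go above it.

Call:
apply_moves([
  [255,2.6,3.5,0,0,0,0.04],
  [255,2.6,3.5,0,0,0,0.04],
  [255,2.6,3.5,0,0,0,0.04],
  [255,2.6,3.5,0,0,0,0.04],
  [255,2.6,3.5,0,0,0,0.04],
  [255,2.6,3.5,0,0,0,0.04],
  [255,2.6,3.5,0,0,0,0.04],
  [255,2.6,3.5,0,0,0,0.04],
], grip_force=10)

```text
time_s: 1.0
ee_pos: [0.378, -0.2417, 0.2305]
eef_rot: [3.141, -0.0, 0.634]
force: [1.0, -1.1, -0.6]
grip_width: 0.0333
grip_force: 0.0
```

Call:
apply_moves([
  [255,2.6,3.5,0,0,0,0.04],
  [255,2.6,3.5,0,0,0,0.04],
  [255,2.6,3.5,0,0,0,0.04],
  [255,2.6,3.5,0,0,0,0.04],
  [255,2.6,3.5,0,0,0,0.04],
  [255,1.5,3.5,0,0,0,0.04],
  [255,0,0,0,0,0,0.04],
  [255,0,0,0,0,0,0.04],
  [255,0,0,0,0,0,0],
])

```text
time_s: 1.9
ee_pos: [0.5222, -0.033, 0.2303]
eef_rot: [-3.141, 0.0, 0.954]
force: [0.5, -1.0, 0.1]
grip_width: 0.0004
grip_force: 0.0
```

```bash
python3 - <<'E'
from station import ctrl
from h import *
from scipy.spatial.transform import Rotation as R
o=ctrl.get_obs();w=ctrl.camera("wrist");T=np.eye(4);T[:3,:3]=R.from_euler("xyz",o["eef_rot"]).as_matrix();T[:3,3]=o["ee_pos"]
w["pose"]=T@w["hand_eye"];print(o["time_s"],o["ee_pos"],o["eef_rot"],o["qpos"].round(2),o["grip_width"])
cv2.imwrite("pics/w1.png",w["img"][:,:,::-1])
n,l,s,c=cv2.connectedComponentsWithStats(red(w["img"]))
for j in range(1,n):
    if s[j,4]>300:
        e=ends(l==j);print(s[j],c[j],[plane(w,p,.082).round(4) for p in (c[j],*e)],e)
E
```

```text
1.9 [ 0.52223485 -0.03302267  0.23025525] [-3.14126491e+00  1.80648697e-04  9.53995377e-01] [-0.13  0.24  1.6  -0.    1.3   0.48] 0.0004276946421752129
[   0  200   75   42 1941] [ 31.8763524  220.72230809] [array([0.308 , 0.0929, 0.082 ]), array([0.3383, 0.0667, 0.082 ]), array([0.286 , 0.1134, 0.082 ])] [array([ 72.66666667, 224.4       ]), array([  0.86486486, 216.89189189])]
```

View pics/w1.png

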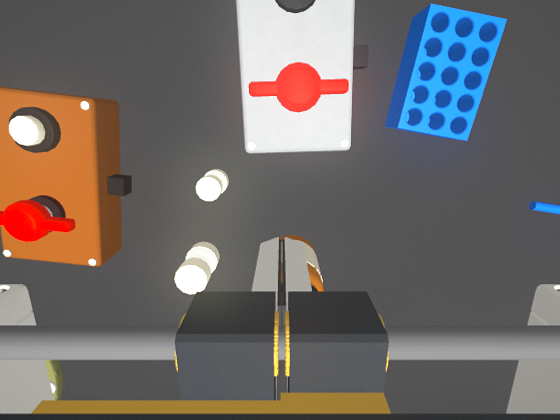

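The wrist view shows the grey station's head at (298,87) with ears from (250,89) to (348,86). The brown one is at left. My red mask was too tight for the brighter light here, so I'll loosen it.

```bash
cat >> h.py <<'E'
def wrist(ctrl):
    from scipy.spatial.transform import Rotation as R
    o=ctrl.get_obs();w=ctrl.camera("wrist");T=np.eye(4);T[:3,:3]=R.from_euler("xyz",o["eef_rot"]).as_matrix();T[:3,3]=o["ee_pos"]
    w["pose"]=T@w["hand_eye"];return o,w
def red2(i):
    i=i.astype(int);return ((i[:,:,0]>130)&(i[:,:,1]<90)&(i[:,:,2]<90)&(i[:,:,0]-i[:,:,1]>100)).astype(np.uint8)
E
python3 - <<'E'
from station import ctrl
from h import *
o,w=wrist(ctrl)
m,c,s=blob(red2(w["img"]),235,40,365,130);print(s,c)
e=ends(m);p=[plane(w,q,.089)for q in e];print(e,p)
d=p[1]-p[0];print("len",np.linalg.norm(d),"yaw",np.arctan2(d[1],d[0]),"mid",(p[0]+p[1])/2)
print("centroid@.085",plane(w,c,.085))
E
```

```text
[ 249   63   99   49 2469] [297.81652491  86.66302147]
[array([345.68571429,  84.45714286]), array([250.3 ,  88.75])] [array([0.62888386, 0.01984204, 0.089     ]), array([0.55951851, 0.06495529, 0.089     ])]
len 0.0827451322640477 yaw 2.5649563067963235 mid [0.59420118 0.04239866 0.089     ]
centroid@.085 [0.59446917 0.04257948 0.085     ]
```

Wrist and fixed cameras agree to about 2 mm: axis (0.5945, 0.043), yaw -0.58. I'll move above it with the tips about 5 mm over the dome.

Call:
apply_moves([
  [255,2.4,2.6,0,0,0,0.01],
  [255,2.4,2.6,0,0,0,0.01],
  [255,2.4,2.4,-1,0,0,0.01],
  [255,0,0,-2.5,0,0,0],
  [255,0,0,-3,0,0,0],
  [255,0,0,-3,0,0,0],
  [255,0,0,-1,0,0,0],
  [255,0,0,0,0,0,0],
])

```text
time_s: 2.8
ee_pos: [0.5938, 0.0425, 0.1246]
eef_rot: [-3.14, 0.001, 0.982]
force: [0.0, 0.2, -0.8]
grip_width: 0.0006
grip_force: 0.0
```

Call:
apply_moves([
  [255,0,0,-0.4,0,0,0],
  [255,0,0,-0.3,0,0,0],
  [255,0,0,-0.3,0,0,0],
  [255,0,0,-0.2,0,0,0],
  [255,0,0,-0.2,0,0,0],
])

```text
time_s: 3.3
ee_pos: [0.5942, 0.0427, 0.1114]
eef_rot: [-3.142, -0.0, 0.983]
force: [-0.0, 0.9, -0.8]
grip_width: 0.0007
grip_force: 0.0
```

Call:
apply_moves([
  [255,0,0,-0.1,0,0,0],
  [255,0,0,-0.05,0,0,0],
  [255,0,0,0,0,0,0],
])

```text
time_s: 3.6
ee_pos: [0.5942, 0.0427, 0.11]
eef_rot: [-3.141, 0.0, 0.983]
force: [-1.4, 0.3, 1.5]
grip_width: 0.0003
grip_force: 0.8
```

Call:
apply_moves([
  [255,0,0,-0.05,0,0,0],
  [255,0,0,-0.05,0,0,0],
  [255,0,0,0,0,0,0],
])

```text
time_s: 3.9
ee_pos: [0.5944, 0.0427, 0.1097]
eef_rot: [3.141, -0.0, 0.983]
force: [-3.9, -0.2, 7.7]
grip_width: 0.0005
grip_force: 4.3
```

Bottom reached, tip at 0.0847 against the expected 0.085. One more small push, then lift off and look.

Call:
apply_moves([
  [255,0,0,-0.08,0,0,0],
  [255,0,0,0,0,0,0],
  [255,0,0,1,0,0,0],
  [255,0,0,4,0,0,0],
  [255,-2.0,-4.0,4,0,0,0],
  [255,-2.0,-4.0,0,0,0,0],
  [255,-1,-2,0,0,0,0],
  [255,0,0,0,0,0,0],
])

```text
time_s: 4.7
ee_pos: [0.5468, -0.0527, 0.1921]
eef_rot: [3.141, -0.0, 0.98]
force: [1.0, -0.4, -0.2]
grip_width: 0.0004
grip_force: 0.0
```

```bash
cat > look.py <<'E'
from station import ctrl
from h import *
import sys
S=ctrl.camera("scene");D=ctrl.camera("side");o,w=wrist(ctrl);print(o["time_s"],o["ee_pos"],o["force"])
try:
    m,c,s=blob(red(S["img"]),210,195,270,240);m2,c2,s2=blob(red(D["img"]),280,200,345,250)
    print("tri",c,c2,s,s2,tri(S,c,D,c2))
except Exception as e: print(e)
cv2.imwrite(f"pics/{sys.argv[1]}.png",np.vstack([np.hstack([cv2.resize(S["img"][190:290,190:290],(400,400)),cv2.resize(D["img"][180:280,265:365],(400,400))])])[:,:,::-1])
E
python3 look.py l1
```

```text
4.8 [ 0.54777231 -0.05057323  0.19173761] [-0.13109502  0.96454538 -0.01236986]
tri [241.06666667 220.28518519] [316.11538462 229.4957265 ] [225 213  33  15 270] [303 220  30  17 234] (array([0.59875852, 0.04117277, 0.06802114]), [np.float64(3.775053830421478), np.float64(3.7750538304216406)])
```

View pics/l1.png

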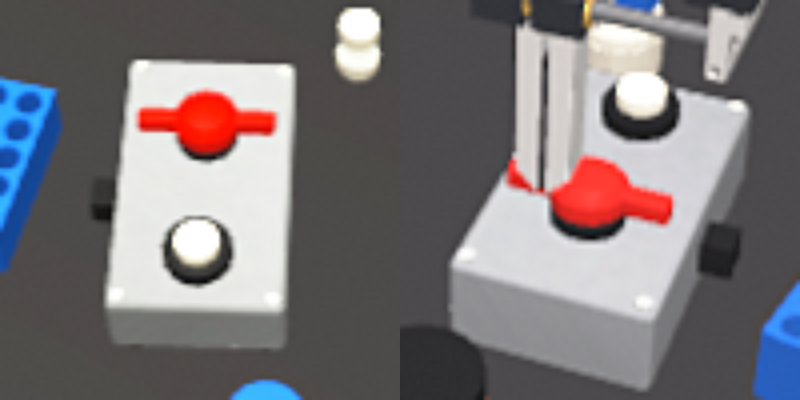

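The head is down on its collar with nothing touching it: it latched and stayed. Next, set the fingers beside the -x ear on its -y side, starting at (0.546, 0.039).

Call:
apply_moves([
  [255,0,3.0,0,0,0,0],
  [255,-0.1,3.0,0,0,0,0],
  [255,-0.1,2.9,0,0,0,0],
  [255,0,0,-2.5,0,0,0],
  [255,0,0,-3,0,0,0],
  [255,0,0,-3,0,0,0],
  [255,0,0,-1.5,0,0,0],
  [255,0,0,0,0,0,0],
])

```text
time_s: 5.65
ee_pos: [0.5447, 0.0395, 0.0892]
eef_rot: [-3.138, 0.002, 0.984]
force: [-0.1, 0.5, 0.2]
grip_width: 0.0003
grip_force: 0.0
```

Call:
apply_moves([
  [255,0.22,0.33,0,0,0,0],
  [255,0.22,0.33,0,0,0,0],
  [255,0.22,0.33,0,0,0,0],
  [255,0.22,0.33,0,0,0,0],
  [255,0.22,0.33,0,0,0,0],
  [255,0.22,0.33,0,0,0,0],
])

```text
time_s: 6.25
ee_pos: [0.5588, 0.0583, 0.0917]
eef_rot: [-3.141, 0.001, 0.983]
force: [-2.9, -2.1, 2.3]
grip_width: 0.0004
grip_force: 1.9
```

Call:
apply_moves([
  [255,0.22,0.33,0,0,0,0],
  [255,0.22,0.33,0,0,0,0],
  [255,0.11,0.17,0,0,0,0],
  [255,0.11,0.17,0,0,0,0],
])

```text
time_s: 6.65
ee_pos: [0.5655, 0.0684, 0.0914]
eef_rot: [-3.141, -0.0, 0.983]
force: [-1.7, -1.7, 0.5]
grip_width: 0.0004
grip_force: 1.0
```

Call:
apply_moves([
  [255,0.11,0.17,0,0,0,0],
  [255,0.11,0.17,0,0,0,0],
  [255,0.05,0.08,0,0,0,0],
  [255,0,0,0,0,0,0],
])

```text
time_s: 7.05
ee_pos: [0.568, 0.0724, 0.0913]
eef_rot: [-3.141, 0.0, 0.983]
force: [-2.3, -1.1, 0.2]
grip_width: 0.0005
grip_force: 0.9
```

The angle works out to about 0.8 rad. I'll check whether the head has sprung out before backing off.

```bash
python3 look.py l2
```

```text
7.15 [0.56798648 0.07238457 0.09139522] [-1.66870908 -1.1665331  -0.07636086]
tri [241.5  218.48] [312.75294118 224.89019608] [230 209  24  21 250] [303 210  21  29 255] (array([0.59510755, 0.04395952, 0.07814784]), [np.float64(0.6800359890674882), np.float64(0.6800359890675248)])
```

View pics/l2.png

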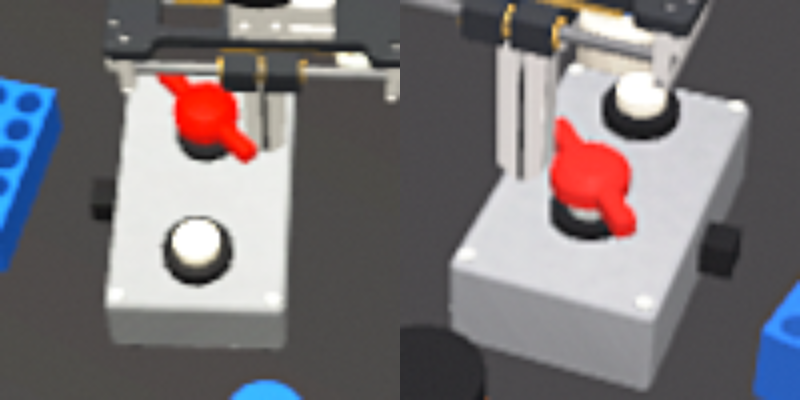

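The head is twisted about 0.8 rad and has sprung out, with the stem visible again in the right-hand crop. I'll back straight off along -y, then go up and away.

Call:
apply_moves([
  [255,-0.5,-0.8,0,0,0,0],
  [255,-0.5,-0.8,0,0,0,0],
  [255,-0.5,-0.8,0,0,0,0],
  [255,-0.5,-0.8,0,0,0,0],
  [255,-0.5,-0.8,0,0,0,0],
  [255,-0.5,-0.8,0,0,0,0],
  [255,0,0,3,0,0,0],
  [255,0,0,4,0,0,0],
  [255,0,0,4,0,0,0],
  [255,0,0,2,0,0,0],
])

```text
time_s: 8.2
ee_pos: [0.5386, 0.0239, 0.2251]
eef_rot: [3.138, -0.002, 0.983]
force: [-0.0, 0.1, 0.1]
grip_width: 0.0003
grip_force: 0.0
```

Call:
apply_moves([
  [255,-2,-3,0,0,0,0],
  [255,-2,-3,0,0,0,0],
  [255,-2,-3,0,0,0,0],
  [255,-2,-3,0,0,0,0],
  [255,-2,-3,0,0,0,0],
  [255,0,0,0,0,0,0],
])

```text
time_s: 8.8
ee_pos: [0.4363, -0.1282, 0.2217]
eef_rot: [3.141, 0.0, 0.98]
force: [-0.5, -0.5, -0.5]
grip_width: 0.0006
grip_force: 0.0
```

```bash
python3 look.py l3
```

```text
8.9 [ 0.43785432 -0.12610439  0.22169188] [0.65683702 0.42478127 0.17172083]
tri [241.0989011  218.04761905] [311.92476489 223.78369906] [225 211  33  15 273] [292 215  41  17 319] (array([0.59474174, 0.04422056, 0.08068704]), [np.float64(0.7034867912930293), np.float64(0.7034867912930867)])
```

View pics/l3.png

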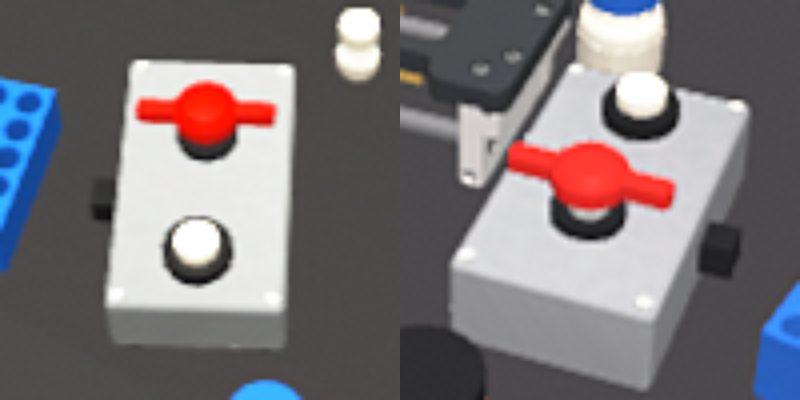

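The head is fully out and back at rest: its centroid of (241.1, 218.0) matches the first picture, at z 0.081. The start button looks untouched. Handing in.

```bash
python3 -c "
from station import ctrl
print(ctrl.hand_in())"
```

```text
the job is handed in; nothing more can be done
None
```

The stop button was pressed in until it latched, seen to stay down with the fingers off, then twisted clockwise by its ear until it sprang out; it is handed in fully out and back at rest, with the start button unpressed and no contact made with the jar, tub, vial or rack.

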